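# Clip a sample tile into the decorating jig

## Robot

A 7-joint arm with a two-finger parallel gripper is mounted at the origin on the work surface. World frame = base frame: x ahead of the robot, y to its left, z up, the work surface at z = 0. Lengths are in m, angles in rad, forces in N, time in s.
With the tool pointing down it reaches from about 0.35 to 0.775 m from the base axis. Payload 3.1 kg.
Tool frame: the origin (TCP) lies midway between the tips of the shut fingers; the grasp point (between the pads) lies 19 mm behind it; z points along the fingers, y is the line along which they close (so a half turn about z gives the same grasp; the last joint's range is limited). The gripper opens to 85 mm and grips with 20 to 120 N. Pads are 22 mm wide; open, the fingers measure 114 mm over their backs; the gripper's body (76 mm by 85 mm) begins 54 mm behind the grasp point. The pads swing forward as they close: fully open they stand 13 mm farther back than shut.
Start: joints at [-1.373, 0.311, 0.014, 1.512, -0.004, 1.319, -0.027], TCP at [0.131, 0.534, 0.231] pointing down, gripper open.
Joint ranges: [-2.7, 2.7], [-0.3, 1.91], [-1.27, 1.3], [0.12, 2.57], [-1.44, 4.58], [0.2, 2.03], [-3.05, 3.05]. Speed limits (rad/s): [2.79, 2.79, 3.14, 3.14, 3.14, 3.14, 3.14].

## Interface

Orientations are given as a unit quaternion [w, x, y, z].
In Python, from rig import bot gives the robot as it stands.
- The arm moves only by the tool step_arm, never from a script. Its argument "deltas" is a list of rows, each an object with "claw": the closure, from 0 (fully open) to 1 (shut); "travel": the shift along the tool's x, y, z in cm, a list of three; "roll": the turn about the tool's z in degrees. A call has 1 to 20 rows; each row shifts and turns the commanded pose from where the row before left it, along the tool's axes as they then stand; what a row does not reach is not made up. A row lasts 1/10 s, in which the tool goes at most 50 mm and 8.59 degrees, less where a joint would pass 70% of its speed; a pose out of reach is approached as far as the arm can. A call with a gripper value outside its range is refused whole. The fingers move at their own pace and stop on an object; "grip_force" is the grip in N (left out, the last holds). Time passes only in rows, so rows that do not move let the fingers close. It gives the time, the measured TCP pose, the force, the opening and the grip force at its end, in the units of the state.
- bot.observe(): the state, without advancing time (a new reading comes with each control period).
- bot.grab_frame(name): name is "side" or "top" or "wrist"; returns (picture, depth): 480x640x3 uint8, blue, green, red; 480x640 float32, m along the optical axis (not along the pixel's ray), 0 where there is no reading.
- bot.camera_info(name): a dict with "vertical_fov" (degrees; the focal length in pixels is half the picture's height over the tangent of half this angle, whatever the lens; pixels are square), "cx", "cy" (the principal point, pixels), "T" (4x4, takes a point from camera to world coordinates); the wrist camera has in their place "hand_eye" (4x4, takes a point from camera to tool coordinates, whose origin is the TCP and whose axes are the flange's). Camera axes: x right, y down, z forward; pixel columns grow to the right and rows downward; lengths in m; the calibration is good to about 2 mm. A picture is of the moment at which its call begins: read the wrist's pose just before it. camera_info takes no time and is no camera call.
- bot.hand_in(): hands the job in; it is judged then, once.
Trained networks look in the newest picture that a camera, given by its name, has taken for a name from the list of things; names that differ only in an ending like _2 or _b are one class to them, and where a whole thing is asked for, a point or a joint stands for the part that bears it (a point fixed in the world has none). Each returns a list of dicts, best first, with "score" (0 to 1); they miss things now and then, are a little off and sometimes report something else, mostly with a low value. They report only what shows in the picture. A call takes as long as a camera call. They do not tell look-alikes from the thing itself.
- bot.regions_of(query, camera): "pixels" (480x640 bool, what is visible of it) and "bbox" ([centre column, centre row, width, height] in pixels, round what is visible of it).
- bot.place_of(query, camera): "centre" ([column, row] in pixels: a listed point, or the origin of a listed thing).
The state is a dict: "t": time; "joint_positions": joint angles; "joint_velocities": joint speeds; "effort": joint torques, N m; "tcp_pos": TCP position; "ee_rot": TCP orientation; "contact_force": force on the tool from outside, world axes, zero at the start; "moment": the same for the moment, N m; "finger_gap": finger opening in m; "gripper_force": force on a finger pad.
Only numpy, scipy, OpenCV 4.12 (cv2) and the standard library are available. Lean on these libraries where they do the work, as an engineer would, in place of code of your own. Each camera call takes 0.05 s, during which the arm holds its last target. There are 200 camera calls.

## Task

Get the long terracotta sample tile ready for painting: flip up the jig's spring clip so that it stays open, slide the tile flat along the bed between the rails until you feel it bear firmly on the end stop, then bring the clip down under control so that its foot rests on the tile and holds it, and let go. The tile is brittle: push it home gently, do not let the clip snap down, do not press it hard on the tile, and leave the other two tiles and the white dish where they are.

Things in the scene. Friction and masses are not known exactly. Their poses are not given: they have to be found in the camera images.
- tile: Long flat terracotta tile, 120 x 50 x 8 mm, about 0.1 kg, flat on the bench: the only long one. Both ends and faces are alike, either end may go in first. Origin: centre of its underside; x along the 120 mm, y along the 50 mm, z up.
- jig: Plywood jig fixed to the bench. Origin on the bench; x is the direction in which the tile is pushed in, z up. Bed top 15 mm above the bench, 100 mm wide, x = -20 to 95 mm; before it a tongue of the same height, 34 mm wide, reaches to x = -50 mm. Home, the tile's centre lies at x = -30 to -16 mm and its tail overhangs; its sides are free to grasp behind x = -34 mm.
- mouth (a point): Mouth of the channel at bed height, 32 mm before the jig's origin, same axes. Flared pieces narrow it from about 70 mm wide here to 53 mm between two aluminium side rails (7 mm high above the bed) from jig x = -15 to 40 mm, centred on y = 0. The tile is set level on the tongue before it and slid in.
- stop_zone (a point): Middle of the range of the adjustable end stop, at bed height, 37 mm ahead of the jig's origin, same axes. The stop is a rigid aluminium bar 52 mm wide, 11 mm high, 10 mm thick across the channel; this time its face is set anywhere from 7 mm before to 7 mm beyond this point and is not measured: find it by feel. It does not move. Home, the tile bears on its face.
- clip (a joint): Angle of the steel spring clip, rad: 0 closed, 1.5 open at its stop, about 0.08 with its foot on the tile. Hinged behind the end stop, free end towards the mouth; lifting the knob swings it up and over to jig +x. An over-centre spring pulls it shut below about 0.8 (some 5 N at the knob near closed) and holds it open above 0.9; let go midway it snaps. Starts closed.
- hinge (a point): Centre of the clip's hinge axis, which is parallel to jig y; 65 mm ahead of the jig's origin, 35 mm above the bench. The steel cheeks about it reach 45 mm above the bench.
- clip_knob (a point): Centre of the clip's 22 mm black ball knob, on a 6 mm stem at the free end. Closed: 60 mm before the hinge (jig -x), 28 mm above it. It moves on a 66 mm circle about the hinge axis; at 1.5 rad it is 24 mm beyond the hinge (jig +x), 62 mm above. Gripped from above, fingers closing along jig y, it turns between the pads. The 18 mm wide strap lies 30 mm below it when closed.
- clip_foot (a point): Lowest point of the clip's foot, a black rubber roller 10 mm in diameter, 18 mm long along jig y, straight below the knob when closed (45 mm below its centre, 3 mm above the bare bed); it presses on the tile.
- square_tile: Terracotta tile 70 x 70 x 8 mm, a bystander. Origin: centre of underside.
- round_tile: Terracotta disc, 80 mm diameter, 8 mm thick, a bystander. Origin: centre of underside.
- dish: White ceramic dish, 72 mm across, 26 mm high, a bystander. Origin: centre of underside.
Mind the look-alikes: they are no part of the job. What is shaped like the jig but blue is not meant.

How it is judged:
By the outcome, as a careful person would: the job done as asked, in the order asked, and still so for the second after the job is handed in, with the robot touching nothing.
It also fails if it takes over 67 s, if anything falls off the work surface, if the arm or the gripper's body presses on something with over 40 N, if the wrist force passes 120 N, or if a joint passes its speed limit or range.

## Working session

There is one attempt and no reset: what is moved stays moved. The work goes in short steps, Python scripts to look and compute and a tool call to move; the robot and the scene stay as the last step left them, time stands still between calls to the robot, and variables do not carry over. Pictures are saved under pics/ and viewed, at most 10 in all, crops included, and the job is handed in when it is done.

Besides the shell and the picture viewer there is one more tool, called after "Request:" as name(argument=value, ...) on one line, values as JSON. step_arm: Moves the arm, as the interface text tells. Its arguments: {"type":"object","properties":{"deltas":{"type":"array","items":{"type":"object","properties":{"claw":{"type":"number"},"travel":{"type":"array","items":{"type":"number"}},"roll":{"type":"number"}}}},"grip_force":{"type":"number"}},"required":["deltas"]}

```bash
ls; mkdir -p pics; cat > h.py <<'E'
import numpy as np, cv2
from rig import bot
def K(c):
    i=bot.camera_info(c); return 240/np.tan(np.radians(i["vertical_fov"])/2), i["cx"], i["cy"]
def Tw(c):
    i=bot.camera_info(c)
    if "T" in i: return np.array(i["T"])
    s=bot.observe(); w,x,y,z=s["ee_rot"]
    from scipy.spatial.transform import Rotation as R
    T=np.eye(4); T[:3,:3]=R.from_quat([x,y,z,w]).as_matrix(); T[:3,3]=s["tcp_pos"]
    return T@np.array(i["hand_eye"])
def pts(c,depth,mask,T=None):
    f,cx,cy=K(c); v,u=np.nonzero(mask&(depth>0)); d=depth[v,u]
    P=np.stack([(u-cx)/f*d,(v-cy)/f*d,d,np.ones_like(d)]); return ((Tw(c) if T is None else T)@P)[:3].T
def ray(c,u,v,z,T=None):
    f,cx,cy=K(c); T=Tw(c) if T is None else T; r=T[:3,:3]@np.array([(u-cx)/f,(v-cy)/f,1]); o=T[:3,3]
    return o+r*(z-o[2])/r[2]
E
python3 - <<'E'
from h import *
s=bot.observe(); print(s)
for c in("top","side"):
    im,d=bot.grab_frame(c); cv2.imwrite(f"pics/{c}0.png",im); np.save(c+"0.npy",d)
    print(c,K(c),Tw(c).round(3).tolist())
    for q in("tile","jig","clip_knob","square_tile","round_tile","dish"):
        for r in bot.regions_of(q,c)[:4]:
            P=pts(c,d,np.asarray(r["pixels"])); print(c,q,round(r["score"],2),np.round(r["bbox"]),np.median(P,0).round(3) if len(P) else None)
E
```

```text
pics
{'t': 0.0, 'joint_positions': array([-1.37269969,  0.31174412,  0.01400857,  1.51305702, -0.00441436,
        1.31914855, -0.0272005 ]), 'joint_velocities': array([-0.00157098,  0.00050037,  0.00077797, -0.00026961,  0.00052945,
       -0.00029507, -0.00019973]), 'effort': array([ 4.55885001e-04, -3.79911089e+01,  1.46147925e-01, -2.30591744e+01,
        1.22642855e-02,  1.34725124e-02,  9.69016099e-06]), 'tcp_pos': array([0.13045047, 0.53357327, 0.23021096]), 'ee_rot': array([-9.57638703e-05,  1.19582923e-01,  9.92823535e-01, -1.15910876e-03]), 'contact_force': array([ 0.17481031, -0.10770615,  0.2533029 ]), 'moment': array([ 0.02450049,  0.01418687, -0.0542018 ]), 'gripper_force': 0.0, 'finger_gap': 0.08524647456783399}
top (np.float64(553.3144547972662), 317.39018412709976, 244.1438270060011) [[-0.013, -0.992, 0.122, 0.366], [-1.0, 0.012, -0.007, -0.013], [0.006, -0.122, -0.992, 1.284], [0.0, 0.0, 0.0, 1.0]]
top tile 0.58 [373. 200.  49.  20.] [ 0.626 -0.155  0.008]
top tile 0.55 [442. 314.  27.  31.] [ 0.359 -0.298  0.013]
top jig 0.97 [209. 340.  64.  51.] [0.309 0.232 0.01
[... 583 characters left out ...]
 0.048], [-0.531, -0.435, 0.727, -0.683], [0.024, -0.866, -0.499, 0.546], [0.0, 0.0, 0.0, 1.0]]
side tile 0.6 [413. 289.  63.  36.] [ 0.621 -0.162  0.007]
side jig 0.93 [264. 220.  65.  42.] [0.488 0.18  0.016]
side jig 0.7 [310. 190.  57.  32.] [0.665 0.272 0.016]
side jig 0.62 [182. 238.  62.  46.] [0.301 0.21  0.016]
side clip_knob 0.82 [266. 213.  22.  25.] [0.495 0.189 0.037]
side clip_knob 0.75 [181. 228.  20.  24.] [0.306 0.208 0.037]
side clip_knob 0.74 [312. 184.  22.  22.] [0.673 0.274 0.036]
side square_tile 0.82 [430. 360.  62.  45.] [ 0.512 -0.314  0.008]
side round_tile 0.75 [328. 308.  44.  29.] [ 0.442 -0.13   0.008]
side dish 0.82 [342. 383.  50.  35.] [ 0.364 -0.287  0.016]
```

```bash
python3 - <<'E'
import cv2,numpy as np
a=cv2.imread("pics/top0.png"); b=cv2.imread("pics/side0.png")
A=cv2.resize(a[150:370,150:470],(800,550)); cv2.imwrite("pics/topc.png",A)
x=cv2.resize(a[150:370,150:270],(327,600),interpolation=cv2.INTER_CUBIC); y=cv2.resize(b[165:275,145:345],(473,260),interpolation=cv2.INTER_CUBIC)
C=np.zeros((600,800,3),np.uint8); C[:,:327]=x; C[:260,327:]=y; cv2.imwrite("pics/jigs.png",C)
E
```

```text
(no output)
```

View pics/topc.png

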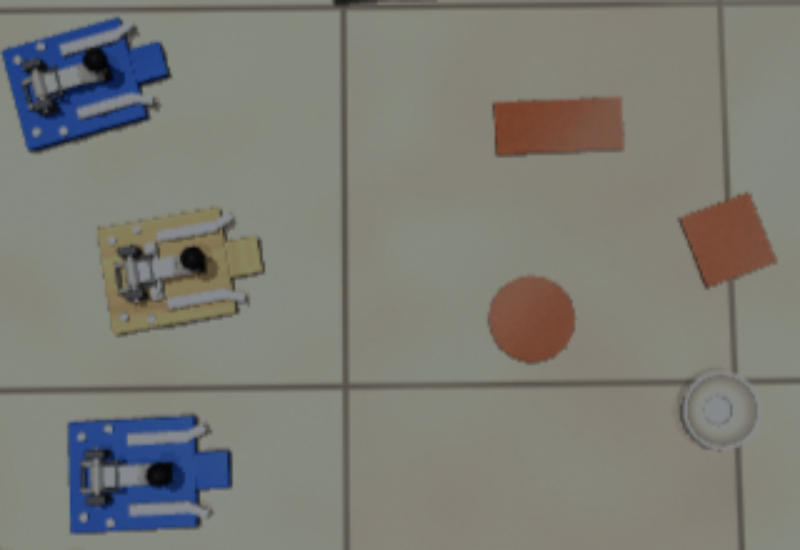

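View pics/jigs.png

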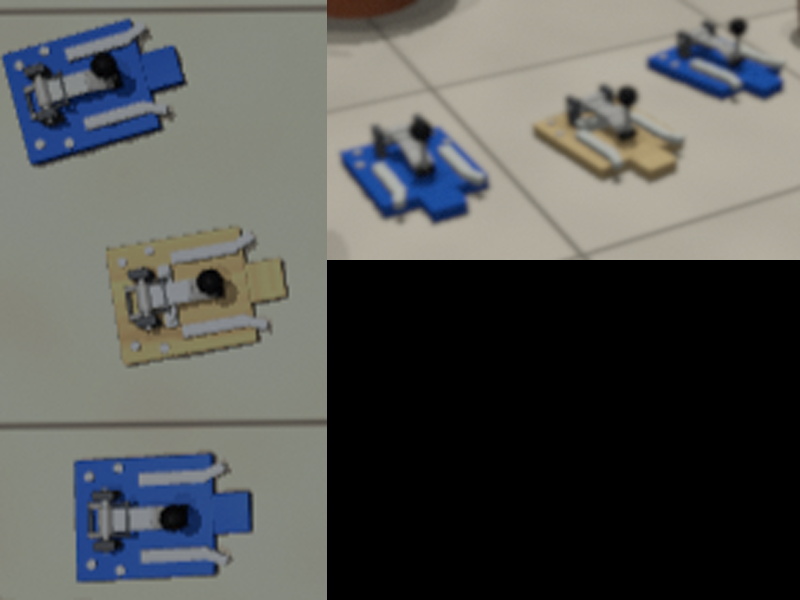

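Three jig-like things (top picture): blue at (187,183), plywood at (223,258) and blue at (209,340). The plywood one is meant, since the blue ones are excluded, and the crop confirms its colour. The long tile is at (373,200), the only long terracotta piece. The tongues point right in the image, so jig +x is roughly world +y.

```bash
python3 - <<'E'
from h import *
im=cv2.imread("pics/top0.png"); d=np.load("top0.npy"); hsv=cv2.cvtColor(im,cv2.COLOR_BGR2HSV)
print(np.array(bot.camera_info("wrist")["hand_eye"]).round(4).tolist(),K("wrist"))
print(hsv[258,250],hsv[200,373],hsv[230,300])
V,U=np.mgrid[:480,:640]
box=lambda u0,u1,v0,v1:(U>u0)&(U<u1)&(V>v0)&(V<v1)
def flat(c,m,z): return np.array([ray(c,u,v,z)[:2] for v,u in zip(*np.nonzero(m))])
for n,m,z in(("tile",box(340,405,180,220)&(hsv[...,1]>120),.008),("jig",box(185,260,225,290)&(hsv[...,1]>75),.015)):
    P=flat("top",m,z); r=cv2.minAreaRect((P*1000).astype(np.float32)); print(n,m.sum(),r,P.mean(0))
P=pts("top",d,box(185,260,225,290)); P=P[(P[:,2]>.055)]; print("knob",len(P),P.mean(0),P.max(0),P.min(0))
for q in("jig","mouth","hinge","clip_knob","stop_zone"):
  for r in bot.place_of(q,"top")[:3]: print(q,r["score"],r["centre"],ray("top",*r["centre"],{"jig":0,"mouth":.015,"hinge":.035,"clip_knob":.063,"stop_zone":.015}[q]).round(4))
E
```

```text
[[0.0011, -0.9631, -0.2692, 0.0672], [1.0, 0.0012, -0.0003, -0.0002], [0.0006, -0.2692, 0.9631, -0.1431], [0.0, 0.0, 0.0, 1.0]] (np.float64(388.15556211726056), 316.73906746607105, 241.2311285699646)
[ 28  77 132] [  9 138 122] [ 28  23 133]
tile 710 ((626.1041259765625, -147.11032104492188), (48.45703125, 103.24250030517578), 1.976403832435608) [ 0.62773956 -0.13708632]Traceback (most recent call last):
  File "<stdin>", line 9, in <module>
  File "<stdin>", line 7, in flat
  File "h.py", line 16, in ray
    f,cx,cy=K(c); T=Tw(c) if T is None else T; r=T[:3,:3]@np.array([(u-cx)/f,(v-cy)/f,1]); o=T[:3,3]
                    ~~^^^
  File "h.py", line 6, in Tw
    i=bot.camera_info(c)
ValueError: time passes only in moves, steps and waits
```

```bash
python3 - <<'E'
s=open('h.py').read()
s=s.replace('def ray(','''def flat(c,m,z,T=None):
    f,cx,cy=K(c); T=Tw(c) if T is None else T; v,u=np.nonzero(m)
    r=np.stack([(u-cx)/f,(v-cy)/f,np.ones(len(u))],1)@T[:3,:3].T; o=T[:3,3]
    return (o+r*((z-o[2])/r[:,2])[:,None])[:,:2]
def ray(''')
open('h.py','w').write(s)
E
cat > m.py <<'E'
from h import *
im=cv2.imread("pics/top0.png"); d=np.load("top0.npy"); hsv=cv2.cvtColor(im,cv2.COLOR_BGR2HSV)
V,U=np.mgrid[:480,:640]
box=lambda u0,u1,v0,v1:(U>u0)&(U<u1)&(V>v0)&(V<v1)
T=Tw("top")
for n,m,z in(("tile",box(340,405,180,220)&(hsv[...,1]>80),.008),("jig",box(185,260,225,290)&(hsv[...,1]>50),.015)):
    P=flat("top",m,z,T); r=cv2.minAreaRect((P*1000).astype(np.float32)); print(n,m.sum(),r,P.mean(0))
P=pts("top",d,box(185,260,225,290),T); P=P[(P[:,2]>.055)]; print("knob",len(P),P.mean(0),P.max(0),P.min(0))
for q in("jig","mouth","hinge","clip_knob","stop_zone"):
  for r in bot.place_of(q,"top")[:3]: print(q,r["score"],r["centre"],ray("top",*r["centre"],{"jig":0,"mouth":.015,"hinge":.035,"clip_knob":.063,"stop_zone":.015}[q],T).round(4))
E
python3 m.py
```

```text
tile 1058 ((626.489501953125, -154.8450469970703), (49.760711669921875, 119.77875518798828), 1.99642813205719) [ 0.62636672 -0.15464029]
jig 1592 ((496.00592041015625, 195.3782958984375), (100.33030700683594, 145.29165649414062), 9.615582466125488) [0.49365706 0.20066255]
knob 77 [0.49808054 0.17768006 0.06975069] [0.50843546 0.1889565  0.07639306] [0.48802122 0.16872985 0.06156978]
jig 0.79 [230.3, 255.2] [0.5011 0.1803 0.    ]
jig 0.72 [194.9, 178.9] [0.6839 0.2652 0.    ]
jig 0.62 [217.6, 333.0] [0.3223 0.2082 0.    ]
mouth 0.73 [244.9, 253.8] [0.5023 0.1444 0.015 ]
mouth 0.64 [231.7, 339.0] [0.3089 0.1737 0.015 ]
mouth 0.64 [207.0, 175.5] [0.688  0.2337 0.015 ]
hinge 0.81 [166.7, 183.9] [0.6642 0.3223 0.035 ]
hinge 0.79 [189.0, 338.8] [0.3115 0.2657 0.035 ]
hinge 0.67 [203.8, 255.9] [0.4965 0.235  0.035 ]
clip_knob 0.76 [214.3, 342.2] [0.3047 0.2044 0.063 ]
clip_knob 0.66 [225.8, 255.9] [0.493  0.1807 0.063 ]
clip_knob 0.51 [187.5, 175.2] [0.677  0.2683 0.063 ]
stop_zone 0.84 [199.8, 339.6] [0.3086 0.2457 0.015 ]
stop_zone 0.77 [177.8, 186.0] [0.6637 0.3017 0.015 ]
stop_zone 0.58 [214.2, 256.1] [0.4979 0.215  0.015 ]
```

Request:
step_arm(deltas=[{"claw":0,"travel":[-3.155,-1.845,0],"roll":0},{"claw":0,"travel":[-3.155,-1.845,0],"roll":0},{"claw":0,"travel":[-3.155,-1.845,0],"roll":0},{"claw":0,"travel":[-3.155,-1.845,0],"roll":0},{"claw":0,"travel":[-3.155,-1.845,0],"roll":0},{"claw":0,"travel":[-3.155,-1.845,0],"roll":0},{"claw":0,"travel":[-3.155,-1.845,0],"roll":0},{"claw":0,"travel":[-3.155,-1.845,0],"roll":0},{"claw":0,"travel":[-3.155,-1.845,0],"roll":0},{"claw":0,"travel":[-3.155,-1.845,0],"roll":0},{"claw":0,"travel":[-3.155,-1.845,0],"roll":0},{"claw":0,"travel":[-3.155,-1.845,0],"roll":0},{"claw":0,"travel":[-3.155,-1.845,0],"roll":0},{"claw":0,"travel":[-3.155,-1.845,0],"roll":0}])

```text
t: 2.35
tcp_pos: [0.4993, 0.1775, 0.2315]
ee_rot: [0.0, 0.119, 0.993, 0.0]
contact_force: [0.3, 0.6, -0.1]
finger_gap: 0.0853
gripper_force: 0.0
```

Request:
step_arm(deltas=[{"claw":0,"travel":[0,0,0],"roll":8.34},{"claw":0,"travel":[0,0,0],"roll":8.34},{"claw":0,"travel":[0,0,0],"roll":8.34},{"claw":0,"travel":[0,0,0],"roll":8.34},{"claw":0,"travel":[0,0,0],"roll":8.34},{"claw":0,"travel":[0,0,0],"roll":8.34},{"claw":0,"travel":[0,0,0],"roll":8.34},{"claw":0,"travel":[0,0,0],"roll":8.34},{"claw":0,"travel":[0,0,0],"roll":0}])

```text
t: 3.25
tcp_pos: [0.4983, 0.1786, 0.2313]
ee_rot: [0.0, 0.646, 0.764, -0.0]
contact_force: [0.5, 0.3, 0.2]
finger_gap: 0.0853
gripper_force: 0.0
```

```bash
cat > w.py <<'E'
from h import *
s=bot.observe(); print(s["t"],s["tcp_pos"],s["ee_rot"],s["contact_force"],s["joint_positions"].round(2))
T=Tw("wrist"); print(T[:3,:3].round(3).tolist())
im,d=bot.grab_frame("wrist"); cv2.imwrite("pics/w1.png",im); np.savez("w1.npz",d=d,T=T)
hsv=cv2.cvtColor(im,cv2.COLOR_BGR2HSV); P=pts("wrist",d,d>0,T)
k=P[(P[:,2]>.055)&(abs(P[:,0]-.5)<.03)&(abs(P[:,1]-.18)<.03)]; print("knob",len(k),(k.max(0)+k.min(0))/2,k.max(0),k.min(0))
m=(hsv[...,1]>60)&(hsv[...,0]>15)&(hsv[...,0]<40)
n,l,st,_=cv2.connectedComponentsWithStats(m.astype(np.uint8)); i=1+st[1:,4].argmax(); print(st[i])
F=flat("wrist",l==i,.015,T); print(cv2.minAreaRect((F*1000).astype(np.float32)))
E
python3 w.py
```

```text
3.25 [0.49832079 0.17861972 0.23131224] [ 8.40410701e-05  6.45652397e-01  7.63631440e-01 -8.91847383e-09] [0.51693759 0.28509279 0.1665753 ] [-0.8   0.29  0.55  1.58 -0.15  1.31 -0.07]
[[0.986, 0.161, 0.045], [0.167, -0.949, -0.266], [0.0, 0.27, -0.963]]
knob 22576 [0.5000003  0.18496721 0.19580198] [0.52999985 0.20179964 0.33063854] [0.47000075 0.16813477 0.06096543]
[ 261  107  114  156 9305]
((496.81817626953125, 196.11866760253906), (99.76248168945312, 143.28883361816406), 9.598529815673828)
```

View pics/w1.png

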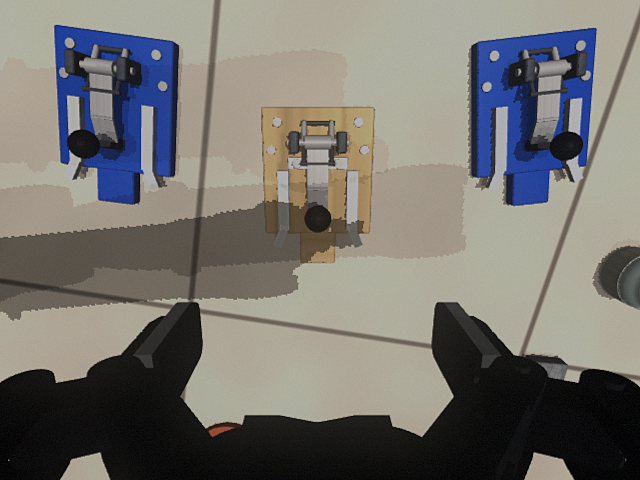

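Plywood jig is central at (318,185), with its knob at (318,218); both pose fits agree to within 1 mm. Descending onto the knob.

Request:
step_arm(deltas=[{"claw":0,"travel":[0,0.1,4]},{"claw":0,"travel":[0,0,4.5]},{"claw":0,"travel":[0,0,4.5]},{"claw":0.3,"travel":[0,0,3]},{"claw":0.3,"travel":[0,0,2]},{"claw":0.3,"travel":[0,0,0.9]},{"claw":0.3,"travel":[0,0,0]},{"claw":0.3,"travel":[0,0,0]}], grip_force=30)

```text
invalid input at $.deltas[0]: expected keys claw, travel, roll
```

Request:
step_arm(deltas=[{"claw":1,"travel":[0,0,0]},{"claw":1,"travel":[0,0,0]},{"claw":1,"travel":[0,0,0]},{"claw":1,"travel":[0,0,0]},{"claw":1,"travel":[0,0,0]}])

```text
invalid input at $.deltas[0]: expected keys claw, travel, roll
```

Request:
step_arm(deltas=[{"claw":0,"travel":[0,0.1,4],"roll":0},{"claw":0,"travel":[0,0,4.5],"roll":0},{"claw":0,"travel":[0,0,4.5],"roll":0},{"claw":0.3,"travel":[0,0,3],"roll":0},{"claw":0.3,"travel":[0,0,2],"roll":0},{"claw":0.3,"travel":[0,0,0.9],"roll":0},{"claw":0.3,"travel":[0,0,0],"roll":0},{"claw":0.3,"travel":[0,0,0],"roll":0}], grip_force=30)

```text
t: 4.1
tcp_pos: [0.5004, 0.179, 0.0434]
ee_rot: [0.0, 0.645, 0.764, 0.001]
contact_force: [0.6, 0.3, 0.1]
finger_gap: 0.0598
gripper_force: 0.0
```

Request:
step_arm(deltas=[{"claw":1,"travel":[0,0,0],"roll":0},{"claw":1,"travel":[0,0,0],"roll":0},{"claw":1,"travel":[0,0,0],"roll":0},{"claw":1,"travel":[0,0,0],"roll":0},{"claw":1,"travel":[0,0,0],"roll":0}])

```text
t: 4.6
tcp_pos: [0.499, 0.1788, 0.0434]
ee_rot: [-0.0, 0.646, 0.764, 0.0]
contact_force: [-2.9, -1.0, 6.1]
finger_gap: 0.0197
gripper_force: 29.1
```

```bash
python3 -c "
import numpy as np
a=.4366+np.arange(0,1.51,.075);x=-6.621*np.cos(a);z=6.621*np.sin(a)
for i in range(20):print('{\"claw\":1,\"travel\":[%.2f,0,%.2f],\"roll\":0},'%(x[i+1]-x[i],z[i]-z[i+1]),end='')"
```

```text
{"claw":1,"travel":[0.23,0,-0.44],"roll":0},{"claw":1,"travel":[0.26,0,-0.42],"roll":0},{"claw":1,"travel":[0.29,0,-0.40],"roll":0},{"claw":1,"travel":[0.32,0,-0.38],"roll":0},{"claw":1,"travel":[0.35,0,-0.35],"roll":0},{"claw":1,"travel":[0.37,0,-0.33],"roll":0},{"claw":1,"travel":[0.40,0,-0.30],"roll":0},{"claw":1,"travel":[0.42,0,-0.27],"roll":0},{"claw":1,"travel":[0.44,0,-0.24],"roll":0},{"claw":1,"travel":[0.45,0,-0.20],"roll":0},{"claw":1,"travel":[0.47,0,-0.17],"roll":0},{"claw":1,"travel":[0.48,0,-0.13],"roll":0},{"claw":1,"travel":[0.49,0,-0.10],"roll":0},{"claw":1,"travel":[0.49,0,-0.06],"roll":0},{"claw":1,"travel":[0.50,0,-0.02],"roll":0},{"claw":1,"travel":[0.50,0,0.01],"roll":0},{"claw":1,"travel":[0.49,0,0.05],"roll":0},{"claw":1,"travel":[0.49,0,0.09],"roll":0},{"claw":1,"travel":[0.48,0,0.12],"roll":0},{"claw":1,"travel":[0.47,0,0.16],"roll":0},
```

Request:
step_arm(deltas=[{"claw":1,"travel":[0.23,0,-0.44],"roll":0},{"claw":1,"travel":[0.26,0,-0.42],"roll":0},{"claw":1,"travel":[0.29,0,-0.4],"roll":0},{"claw":1,"travel":[0.32,0,-0.38],"roll":0},{"claw":1,"travel":[0.35,0,-0.35],"roll":0},{"claw":1,"travel":[0,0,0],"roll":0}])

```text
t: 5.2
tcp_pos: [0.4967, 0.1926, 0.0627]
ee_rot: [0.0, 0.646, 0.764, -0.001]
contact_force: [-0.2, -3.9, -3.8]
finger_gap: 0.0199
gripper_force: 29.5
```

Request:
step_arm(deltas=[{"claw":1,"travel":[0.37,0,-0.33],"roll":0},{"claw":1,"travel":[0.4,0,-0.3],"roll":0},{"claw":1,"travel":[0.42,0,-0.27],"roll":0},{"claw":1,"travel":[0.44,0,-0.24],"roll":0},{"claw":1,"travel":[0.45,0,-0.2],"roll":0},{"claw":1,"travel":[0.47,0,-0.17],"roll":0},{"claw":1,"travel":[0.48,0,-0.13],"roll":0},{"claw":1,"travel":[0.49,0,-0.1],"roll":0},{"claw":1,"travel":[0.49,0,-0.06],"roll":0},{"claw":1,"travel":[0.5,0,-0.02],"roll":0},{"claw":1,"travel":[0.5,0,0.01],"roll":0},{"claw":1,"travel":[0.49,0,0.05],"roll":0},{"claw":1,"travel":[0.49,0,0.09],"roll":0},{"claw":1,"travel":[0.48,0,0.12],"roll":0},{"claw":1,"travel":[0.35,0,0.12],"roll":0},{"claw":1,"travel":[0,0,0],"roll":0}])

```text
t: 6.8
tcp_pos: [0.4848, 0.2634, 0.0761]
ee_rot: [-0.001, 0.645, 0.764, 0.001]
contact_force: [-3.6, 2.7, 1.9]
finger_gap: 0.0197
gripper_force: 31.9
```

Request:
step_arm(deltas=[{"claw":0.6,"travel":[0,0,0],"roll":0},{"claw":0.4,"travel":[0,0,0],"roll":0},{"claw":0,"travel":[0,0,0],"roll":0},{"claw":0,"travel":[0,0,-2],"roll":0},{"claw":0,"travel":[0,0,-4],"roll":0},{"claw":0,"travel":[0,0,-4],"roll":0}])

```text
t: 7.4
tcp_pos: [0.4858, 0.2593, 0.177]
ee_rot: [0.0, 0.646, 0.763, -0.001]
contact_force: [0.7, 0.3, 0.5]
finger_gap: 0.0854
gripper_force: 0.0
```

Request:
step_arm(deltas=[{"claw":0,"travel":[-3.963,0.542,0],"roll":0},{"claw":0,"travel":[-3.963,0.542,0],"roll":0},{"claw":0,"travel":[-3.963,0.542,0],"roll":0},{"claw":0,"travel":[-3.963,0.542,0],"roll":0},{"claw":0,"travel":[-3.963,0.542,0],"roll":0},{"claw":0,"travel":[-3.963,0.542,0],"roll":0},{"claw":0,"travel":[-3.963,0.542,0],"roll":0},{"claw":0,"travel":[-3.963,0.542,0],"roll":0},{"claw":0,"travel":[-3.963,0.542,0],"roll":0},{"claw":0,"travel":[-3.963,0.542,0],"roll":0},{"claw":0,"travel":[-3.963,0.542,0],"roll":0},{"claw":0,"travel":[-3.963,0.542,0],"roll":0},{"claw":0,"travel":[0,0,0],"roll":7.6},{"claw":0,"travel":[0,0,0],"roll":0}])

```text
t: 8.8
tcp_pos: [0.6282, -0.2012, 0.1761]
ee_rot: [0.001, 0.697, 0.717, -0.001]
contact_force: [1.0, 0.9, 0.0]
finger_gap: 0.0852
gripper_force: 0.0
```

```bash
cat > w2.py <<'E'
from h import *
s=bot.observe(); print(s["t"],s["tcp_pos"],s["ee_rot"],s["joint_positions"].round(2))
T=Tw("wrist"); im,d=bot.grab_frame("wrist"); a,da=bot.grab_frame("side"); b,db=bot.grab_frame("top")
C=np.hstack([cv2.resize(im,(400,300)),cv2.resize(a[150:280,150:350],(400,300))]); cv2.imwrite("pics/w2.png",C)
hsv=cv2.cvtColor(im,cv2.COLOR_BGR2HSV); m=(hsv[...,1]>110)&(hsv[...,0]<14)
n,l,st,_=cv2.connectedComponentsWithStats(m.astype(np.uint8)); i=1+st[1:,4].argmax(); print(st[i])
print(cv2.minAreaRect((flat("wrist",l==i,.008,T)*1000).astype(np.float32)))
V,U=np.mgrid[:480,:640]; P=pts("top",db,(U>170)&(U<260)&(V>220)&(V<290)); k=P[P[:,2]>.09]; print("knob",len(k),k.mean(0) if len(k) else 0)
E
python3 w2.py
```

```text
8.8 [ 0.62820694 -0.20115377  0.17611485] [ 6.54822931e-04  6.96589899e-01  7.17468758e-01 -8.15265656e-04] [-0.09  0.63  0.64  1.28 -0.37  1.35  0.57]
[ 283   80   67  155 9797]
((627.2511596679688, -155.4211883544922), (49.800811767578125, 118.63737487792969), 1.7560193538665771)
knob 157 [0.48710448 0.2451681  0.10003538]
```

View pics/w2.png

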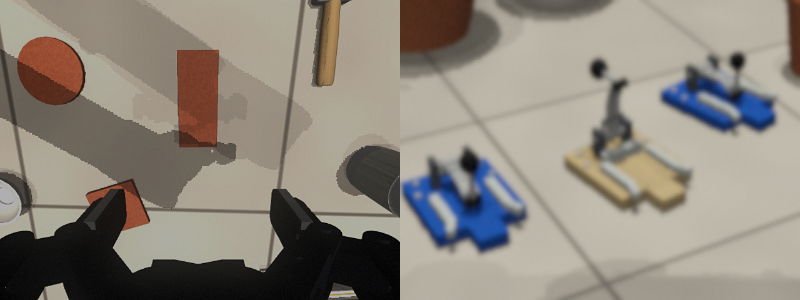

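The clip stands open (side crop, knob at about (600,67)). In the wrist view the long tile is at (198,98). A dark cylinder on the right at (375,185) needs a clearance check.

```bash
python3 - <<'E'
from h import *
T=Tw("wrist"); im,d=bot.grab_frame("wrist"); print(bot.observe()["tcp_pos"])
V,U=np.mgrid[:480,:640]
P=pts("wrist",d,(U>530)&(V>200)&(V<330),T); P=P[P[:,2]>.012]; print(P.min(0),P.max(0))
P=pts("wrist",d,d>0,T); P=P[(P[:,2]>.012)&(abs(P[:,0]-.628)<.15)&(abs(P[:,1]+.2)<.08)&(P[:,2]<.12)]
print(len(P),P.min(0),P.max(0)) if len(P) else 0
E
```

```text
[ 0.62907211 -0.19616263  0.17646327]
[ 0.83186626 -0.26785568  0.01200042] [ 0.87825285 -0.2061167   0.09964922]
218 [ 0.77103158 -0.13217377  0.01200475] [ 0.77798897 -0.12026759  0.02077792]
```

Request:
step_arm(deltas=[{"claw":0,"travel":[0,-0.08,4],"roll":0},{"claw":0.15,"travel":[0,0,4.5],"roll":0},{"claw":0.15,"travel":[0,0,4],"roll":0},{"claw":0.15,"travel":[0,0,3],"roll":0},{"claw":0.15,"travel":[0,0,1.5],"roll":0},{"claw":0.15,"travel":[0,0,0.7],"roll":0},{"claw":0.15,"travel":[0,0,0],"roll":0},{"claw":0.15,"travel":[0,0,0],"roll":0}], grip_force=30)

```text
t: 9.8
tcp_pos: [0.6293, -0.1985, 0.0015]
ee_rot: [0.002, 0.695, 0.719, 0.001]
contact_force: [0.5, -0.3, 0.3]
finger_gap: 0.0723
gripper_force: 0.0
```

Request:
step_arm(deltas=[{"claw":0.3,"travel":[0,0,0],"roll":0},{"claw":0.4,"travel":[0,0,0],"roll":0},{"claw":0.5,"travel":[0,0,0],"roll":0},{"claw":0.6,"travel":[0,0,0],"roll":0},{"claw":0.6,"travel":[0,0,0],"roll":0}])

```text
t: 10.3
tcp_pos: [0.6287, -0.1985, 0.0012]
ee_rot: [0.001, 0.695, 0.719, 0.001]
contact_force: [-1.5, 1.0, 5.5]
finger_gap: 0.0486
gripper_force: 31.5
```

Request:
step_arm(deltas=[{"claw":0.6,"travel":[0,0,-0.5],"roll":0},{"claw":0.6,"travel":[0,0,-1.5],"roll":0},{"claw":0.6,"travel":[0,0,-1.5],"roll":0},{"claw":0.6,"travel":[0,0,-1],"roll":0},{"claw":0.6,"travel":[0,0,-0.5],"roll":0},{"claw":0.6,"travel":[2.0,-0.82,0],"roll":0},{"claw":0.6,"travel":[3.0,-1.22,0],"roll":0},{"claw":0.6,"travel":[3.0,-1.22,0],"roll":0},{"claw":0.6,"travel":[3.0,-1.22,0],"roll":0},{"claw":0.6,"travel":[3.0,-1.22,0],"roll":0},{"claw":0.6,"travel":[3.0,-1.22,0],"roll":0},{"claw":0.6,"travel":[3.0,-1.22,0],"roll":0},{"claw":0.6,"travel":[2.5,-1.02,0],"roll":0},{"claw":0.6,"travel":[1.4,-0.57,0],"roll":0},{"claw":0.6,"travel":[0,0,0],"roll":-3.9},{"claw":0.6,"travel":[0,0,0],"roll":-3.8},{"claw":0.6,"travel":[0,0,0],"roll":0},{"claw":0.6,"travel":[0,0,0],"roll":0}])

```text
t: 12.1
tcp_pos: [0.5225, 0.0374, 0.0497]
ee_rot: [0.0, 0.646, 0.763, 0.0]
contact_force: [-0.1, 0.1, -1.0]
finger_gap: 0.0486
gripper_force: 31.4
```

```bash
cat > w3.py <<'E'
from h import *
T=Tw("wrist"); im,d=bot.grab_frame("wrist"); s=bot.observe(); print(s["t"],s["tcp_pos"],s["ee_rot"])
b,db=bot.grab_frame("side"); cv2.imwrite("pics/w3.png",np.hstack([cv2.resize(im,(400,300)),cv2.resize(b[170:320,150:350],(400,300))]))
hsv=cv2.cvtColor(im,cv2.COLOR_BGR2HSV); V,U=np.mgrid[:480,:640]; m=(hsv[...,1]>110)&(hsv[...,0]<14)
n,l,st,_=cv2.connectedComponentsWithStats(m.astype(np.uint8)); i=1+st[1:,4].argmax(); print(st[i])
zt=s["tcp_pos"][2]+.0068
F=flat("wrist",l==i,zt,T)
P=pts("wrist",d,l==i,T); print("plane z",np.linalg.lstsq(np.c_[P[:,:2]-s["tcp_pos"][:2],np.ones(len(P))],P[:,2],rcond=None)[0], zt)
e=np.array([-.1668,.986]); n_=np.array([-.986,-.1668]); o=np.array([.5002,.1736])
J=np.c_[(F-o)@e,(F-o)@n_]*1000; print(cv2.minAreaRect(J.astype(np.float32)),J.max(0),J.min(0), "tcp",(s["tcp_pos"][:2]-o)@e,(s["tcp_pos"][:2]-o)@n_)
m=(hsv[...,1]>60)&(hsv[...,0]>15)&(hsv[...,0]<40)
n,l,st,_=cv2.connectedComponentsWithStats(m.astype(np.uint8)); i=1+st[1:,4].argmax()
F=flat("wrist",l==i,.015,T); print(cv2.minAreaRect((F*1000).astype(np.float32)))
E
python3 w3.py
```

```text
12.15 [0.52251083 0.03737504 0.04964801] [3.84248133e-05 6.45754138e-01 7.63545405e-01 8.50896625e-05]
[  237    17   157   338 47289]
plane z [-0.00409343 -0.01499736  0.05711658] 0.056448012867515315
((-95.30014038085938, 0.2322711944580078), (119.35111999511719, 49.789615631103516), 0.41123226284980774) [-35.50852958  25.08024483] [-155.12216261  -25.06378418] tcp -0.1380392572704136 0.0007238459628566806
((504.5020446777344, 152.21142578125), (61.96971893310547, 6.157444953918457), 9.610065460205078)
```

View pics/w3.png

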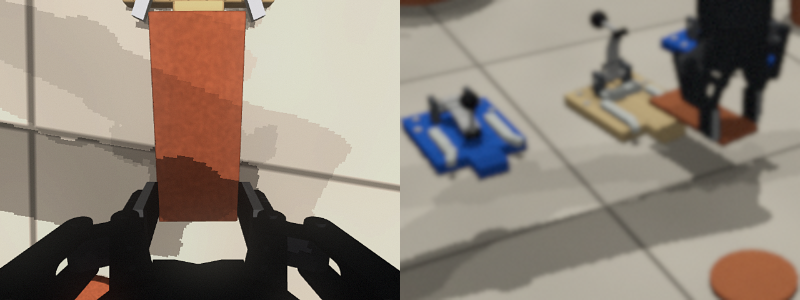

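The tile is held straight and nearly level with its nose 35 mm before the jig origin, in the mouth. Lowering it onto the tongue.

Request:
step_arm(deltas=[{"claw":0.6,"travel":[0,0,1.2],"roll":0},{"claw":0.6,"travel":[0,0,1.0],"roll":0},{"claw":0.6,"travel":[0,0,0.6],"roll":0},{"claw":0.6,"travel":[0,0,0.3],"roll":0},{"claw":0.6,"travel":[0,0,0.1],"roll":0},{"claw":0.6,"travel":[0,0,0],"roll":0},{"claw":0.6,"travel":[0,0,0],"roll":0}])

```text
t: 12.9
tcp_pos: [0.5229, 0.0375, 0.0178]
ee_rot: [0.0, 0.645, 0.764, 0.0]
contact_force: [0.0, 0.1, -1.8]
finger_gap: 0.0486
gripper_force: 31.4
```

Request:
step_arm(deltas=[{"claw":0.6,"travel":[0,0,0.06],"roll":0},{"claw":0.6,"travel":[0,0,0.06],"roll":0},{"claw":0.6,"travel":[0,0,0],"roll":0},{"claw":0.6,"travel":[0,0,0],"roll":0}])

```text
t: 13.3
tcp_pos: [0.5227, 0.0376, 0.0165]
ee_rot: [0.0, 0.645, 0.764, 0.0]
contact_force: [0.8, -0.8, -0.4]
finger_gap: 0.0484
gripper_force: 31.5
```

Request:
step_arm(deltas=[{"claw":0.6,"travel":[0.4,0,0.03],"roll":0},{"claw":0.6,"travel":[0.5,0,0],"roll":0},{"claw":0.6,"travel":[0.5,0,0],"roll":0},{"claw":0.6,"travel":[0.5,0,0],"roll":0},{"claw":0.6,"travel":[0,0,0],"roll":0}])

```text
t: 13.8
tcp_pos: [0.5191, 0.058, 0.0159]
ee_rot: [-0.0, 0.644, 0.765, 0.0]
contact_force: [0.1, 0.7, -0.5]
finger_gap: 0.0486
gripper_force: 31.5
```

Request:
step_arm(deltas=[{"claw":0.6,"travel":[0.5,0,0],"roll":0},{"claw":0.6,"travel":[0.5,0,0],"roll":0},{"claw":0.6,"travel":[0.5,0,0],"roll":0},{"claw":0.6,"travel":[0.5,0,0],"roll":0},{"claw":0.6,"travel":[0,0,0],"roll":0}])

```text
t: 14.3
tcp_pos: [0.5158, 0.0776, 0.016]
ee_rot: [-0.0, 0.645, 0.765, 0.0]
contact_force: [-0.1, 0.6, -0.3]
finger_gap: 0.0487
gripper_force: 31.6
```

Request:
step_arm(deltas=[{"claw":0.6,"travel":[0.5,0,0],"roll":0},{"claw":0.6,"travel":[0.5,0,0],"roll":0},{"claw":0.6,"travel":[0.5,0,0],"roll":0},{"claw":0.6,"travel":[0.3,0,0],"roll":0},{"claw":0.6,"travel":[0.1,0,0],"roll":0},{"claw":0.6,"travel":[0.1,0,0],"roll":0}])

```text
t: 14.9
tcp_pos: [0.5127, 0.0956, 0.0161]
ee_rot: [0.0, 0.645, 0.764, 0.0]
contact_force: [-1.2, -1.5, 0.9]
finger_gap: 0.0488
gripper_force: 31.7
```

Request:
step_arm(deltas=[{"claw":0.6,"travel":[0.1,0,0],"roll":0},{"claw":0.6,"travel":[0.1,0,0],"roll":0},{"claw":0.6,"travel":[0.1,0,0],"roll":0},{"claw":0.6,"travel":[0,0,0],"roll":0}])

```text
t: 15.3
tcp_pos: [0.5122, 0.0988, 0.0161]
ee_rot: [0.0, 0.645, 0.764, 0.0]
contact_force: [-0.6, -0.7, 1.7]
finger_gap: 0.0487
gripper_force: 31.7
```

Nose near +28 mm. Continuing in small increments.

Request:
step_arm(deltas=[{"claw":0.6,"travel":[0.1,0,0],"roll":0},{"claw":0.6,"travel":[0.1,0,0],"roll":0},{"claw":0.6,"travel":[0.1,0,0],"roll":0}])

```text
t: 15.6
tcp_pos: [0.5117, 0.1016, 0.0161]
ee_rot: [0.0, 0.645, 0.764, 0.0]
contact_force: [0.2, -1.7, 1.9]
finger_gap: 0.0485
gripper_force: 31.7
```

Request:
step_arm(deltas=[{"claw":0.6,"travel":[0.1,0,0],"roll":0},{"claw":0.6,"travel":[0.1,0,0],"roll":0}])

```text
t: 15.8
tcp_pos: [0.5113, 0.1036, 0.0161]
ee_rot: [0.0, 0.645, 0.764, 0.0]
contact_force: [1.3, -2.5, 2.2]
finger_gap: 0.0486
gripper_force: 31.8
```

Request:
step_arm(deltas=[{"claw":0.6,"travel":[0.1,0,0],"roll":0},{"claw":0.6,"travel":[0.1,0,0],"roll":0}])

```text
t: 16.0
tcp_pos: [0.511, 0.1056, 0.0161]
ee_rot: [0.0, 0.645, 0.764, 0.0]
contact_force: [-0.0, -1.9, 1.6]
finger_gap: 0.0488
gripper_force: 31.8
```

Request:
step_arm(deltas=[{"claw":0.6,"travel":[0.1,0,0],"roll":0},{"claw":0.6,"travel":[0,0,0],"roll":0}])

```text
t: 16.2
tcp_pos: [0.5108, 0.1068, 0.0161]
ee_rot: [0.0, 0.645, 0.764, 0.0]
contact_force: [-0.5, -1.7, 2.4]
finger_gap: 0.0487
gripper_force: 31.8
```

Request:
step_arm(deltas=[{"claw":0.6,"travel":[0.1,0,0],"roll":0},{"claw":0.6,"travel":[0.1,0,0],"roll":0}])

```text
t: 16.4
tcp_pos: [0.5105, 0.1084, 0.0161]
ee_rot: [0.0, 0.645, 0.764, 0.0]
contact_force: [0.2, -2.9, 3.2]
finger_gap: 0.0486
gripper_force: 31.8
```

Request:
step_arm(deltas=[{"claw":0.6,"travel":[0.1,0,0],"roll":0},{"claw":0.6,"travel":[0,0,0],"roll":0}])

```text
t: 16.6
tcp_pos: [0.5103, 0.1097, 0.0161]
ee_rot: [0.0, 0.645, 0.764, 0.0]
contact_force: [0.8, -2.0, 2.4]
finger_gap: 0.0487
gripper_force: 31.9
```

Request:
step_arm(deltas=[{"claw":0.6,"travel":[0.1,0,0],"roll":0},{"claw":0.6,"travel":[0.1,0,0],"roll":0}])

```text
t: 16.8
tcp_pos: [0.5101, 0.1114, 0.0161]
ee_rot: [0.0, 0.645, 0.764, 0.0]
contact_force: [0.2, -2.3, 2.2]
finger_gap: 0.0486
gripper_force: 31.9
```

Request:
step_arm(deltas=[{"claw":0.6,"travel":[0.1,0,0],"roll":0},{"claw":0.6,"travel":[0,0,0],"roll":0}])

```text
t: 17.0
tcp_pos: [0.5098, 0.1126, 0.0161]
ee_rot: [0.0, 0.645, 0.764, 0.0]
contact_force: [0.3, -2.4, 2.7]
finger_gap: 0.0486
gripper_force: 31.9
```

Request:
step_arm(deltas=[{"claw":0.6,"travel":[0.1,0,0],"roll":0},{"claw":0.6,"travel":[0,0,0],"roll":0}])

```text
t: 17.2
tcp_pos: [0.5097, 0.1135, 0.0161]
ee_rot: [0.0, 0.645, 0.764, 0.0]
contact_force: [0.7, -2.7, 4.6]
finger_gap: 0.0493
gripper_force: 32.0
```

Request:
step_arm(deltas=[{"claw":0.6,"travel":[0.1,0,0],"roll":0},{"claw":0.6,"travel":[0,0,0],"roll":0}])

```text
t: 17.4
tcp_pos: [0.5096, 0.1137, 0.0161]
ee_rot: [0.0, 0.645, 0.764, -0.0]
contact_force: [1.3, -4.9, 5.1]
finger_gap: 0.0487
gripper_force: 32.0
```

Request:
step_arm(deltas=[{"claw":0.6,"travel":[0.1,0,0],"roll":0},{"claw":0.6,"travel":[0,0,0],"roll":0}])

```text
t: 17.6
tcp_pos: [0.5096, 0.1137, 0.0161]
ee_rot: [0.001, 0.645, 0.764, -0.001]
contact_force: [1.4, -5.4, 3.9]
finger_gap: 0.0489
gripper_force: 32.0
```

Request:
step_arm(deltas=[{"claw":0.6,"travel":[0.05,0,0],"roll":0},{"claw":0.6,"travel":[0,0,0],"roll":0}])

```text
t: 17.8
tcp_pos: [0.5096, 0.1137, 0.0161]
ee_rot: [0.001, 0.646, 0.764, -0.001]
contact_force: [1.0, -6.2, 3.8]
finger_gap: 0.0485
gripper_force: 32.0
```

Request:
step_arm(deltas=[{"claw":0.6,"travel":[0.1,0,0],"roll":0},{"claw":0.6,"travel":[0.1,0,0],"roll":0},{"claw":0.6,"travel":[0,0,0],"roll":0},{"claw":0.6,"travel":[0,0,0],"roll":0}])

```text
t: 18.2
tcp_pos: [0.5096, 0.1138, 0.0161]
ee_rot: [0.002, 0.646, 0.763, -0.001]
contact_force: [1.8, -9.8, 4.2]
finger_gap: 0.0485
gripper_force: 32.0
```

The tile bears on the stop: about 10 N with no more motion. Backing off the push, releasing, rising and moving over the open knob.

Request:
step_arm(deltas=[{"claw":0.6,"travel":[-0.15,0,0],"roll":0},{"claw":0.6,"travel":[-0.15,0,0],"roll":0},{"claw":0.6,"travel":[0,0,0],"roll":0},{"claw":0.35,"travel":[0,0,0],"roll":0},{"claw":0.2,"travel":[0,0,0],"roll":0},{"claw":0.1,"travel":[0,0,0],"roll":0},{"claw":0.1,"travel":[0,0,0],"roll":0},{"claw":0.1,"travel":[0,0,-1],"roll":0},{"claw":0.1,"travel":[0,0,-3],"roll":0},{"claw":0,"travel":[0,0,-4.5],"roll":0},{"claw":0,"travel":[0,0,-4.5],"roll":0},{"claw":0,"travel":[0,0,0],"roll":0}])

```text
t: 19.4
tcp_pos: [0.5146, 0.1155, 0.1533]
ee_rot: [0.004, 0.645, 0.764, 0.006]
contact_force: [0.4, 0.6, 0.3]
finger_gap: 0.0854
gripper_force: 0.0
```

Request:
step_arm(deltas=[{"claw":0,"travel":[3,0,0],"roll":0},{"claw":0,"travel":[3.5,0,0],"roll":0},{"claw":0,"travel":[3.5,0,0],"roll":0},{"claw":0,"travel":[3,0,0],"roll":0},{"claw":0,"travel":[1.85,0.05,0],"roll":0},{"claw":0,"travel":[0,0,0],"roll":0},{"claw":0,"travel":[0,0,0],"roll":0}])

```text
t: 20.1
tcp_pos: [0.4849, 0.2605, 0.1459]
ee_rot: [0.0, 0.645, 0.764, -0.001]
contact_force: [0.1, -0.6, -0.9]
finger_gap: 0.0852
gripper_force: 0.0
```

```bash
cat > w4.py <<'E'
from h import *
s=bot.observe(); print(s["t"],s["tcp_pos"],s["ee_rot"],s["contact_force"].round(1))
T=Tw("wrist"); im,d=bot.grab_frame("wrist"); b,db=bot.grab_frame("side")
cv2.imwrite("pics/w4.png",np.hstack([cv2.resize(im,(400,300)),cv2.resize(b[150:300,170:370],(400,300))]))
e=np.array([-.1668,.986]); n_=np.array([-.986,-.1668]); o=np.array([.5002,.1736])
print("tcp jig",(s["tcp_pos"][:2]-o)@e,(s["tcp_pos"][:2]-o)@n_)
hsv=cv2.cvtColor(im,cv2.COLOR_BGR2HSV); m=(hsv[...,1]>110)&(hsv[...,0]<14)
n,l,st,_=cv2.connectedComponentsWithStats(m.astype(np.uint8)); i=1+st[1:,4].argmax(); print(st[i])
F=flat("wrist",l==i,.023,T); J=np.c_[(F-o)@e,(F-o)@n_]*1000; print(J.min(0),J.max(0))
P=pts("wrist",d,d>0,T); J=np.c_[(P[:,:2]-o)@e,(P[:,:2]-o)@n_,P[:,2]]
k=J[(J[:,2]>.085)&(J[:,2]<.112)&(abs(J[:,1])<.02)&(J[:,0]>.07)&(J[:,0]<.12)]; print("knob",len(k),k.min(0) if len(k) else 0,k.max(0) if len(k) else 0)
E
python3 w4.py
```

```text
20.1 [0.4848594  0.26049948 0.14587769] [ 3.64561087e-04  6.45117978e-01  7.64082694e-01 -5.46278999e-04] [ 0.1 -0.6 -0.9]
tcp jig 0.08824169955840011 0.000630996996163514
[ 283  295   67  127 6536]
[-71.6079127  -24.81666526] [39.88787588 25.21214212]
knob 1533 [ 0.07000976 -0.01126609  0.09489056] [0.10000298 0.01005953 0.10923053]
```

View pics/w4.png

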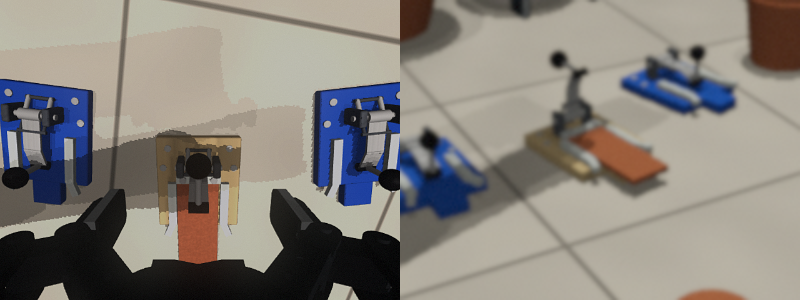

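Tile lies flat in the channel against the stop (wrist (198,225)); knob is upright at (200,165), between the fingers. Gripping it.

Request:
step_arm(deltas=[{"claw":0,"travel":[0.05,0.1,3],"roll":0},{"claw":0.3,"travel":[0,0,2.5],"roll":0},{"claw":0.3,"travel":[0,0,1.35],"roll":0},{"claw":0.3,"travel":[0,0,0],"roll":0},{"claw":0.5,"travel":[0,0,0],"roll":0},{"claw":0.7,"travel":[0,0,0],"roll":0},{"claw":1,"travel":[0,0,0],"roll":0},{"claw":1,"travel":[0,0,0],"roll":0},{"claw":1,"travel":[0,0,0],"roll":0}], grip_force=30)

```text
t: 21.1
tcp_pos: [0.485, 0.2621, 0.0789]
ee_rot: [-0.001, 0.645, 0.764, -0.0]
contact_force: [-4.8, -1.7, 5.2]
finger_gap: 0.0195
gripper_force: 29.1
```

Request:
step_arm(deltas=[{"claw":1,"travel":[-0.47,0,-0.16],"roll":0},{"claw":1,"travel":[-0.48,0,-0.12],"roll":0},{"claw":1,"travel":[-0.49,0,-0.09],"roll":0},{"claw":1,"travel":[-0.49,0,-0.05],"roll":0},{"claw":1,"travel":[-0.5,0,-0.01],"roll":0},{"claw":1,"travel":[-0.5,0,0.02],"roll":0},{"claw":1,"travel":[-0.49,0,0.06],"roll":0},{"claw":1,"travel":[-0.49,0,0.1],"roll":0},{"claw":1,"travel":[-0.48,0,0.13],"roll":0},{"claw":1,"travel":[-0.47,0,0.17],"roll":0},{"claw":1,"travel":[0,0,0],"roll":0}])

```text
t: 22.2
tcp_pos: [0.4933, 0.2135, 0.0776]
ee_rot: [-0.001, 0.645, 0.764, -0.0]
contact_force: [-4.6, -0.8, 4.8]
finger_gap: 0.0198
gripper_force: 31.0
```

Request:
step_arm(deltas=[{"claw":1,"travel":[-0.45,0,0.2],"roll":0},{"claw":1,"travel":[-0.44,0,0.24],"roll":0},{"claw":1,"travel":[-0.42,0,0.27],"roll":0},{"claw":1,"travel":[-0.4,0,0.3],"roll":0},{"claw":1,"travel":[-0.37,0,0.33],"roll":0},{"claw":1,"travel":[-0.35,0,0.35],"roll":0},{"claw":1,"travel":[0,0,0],"roll":0}])

```text
t: 22.9
tcp_pos: [0.4974, 0.1883, 0.0589]
ee_rot: [0.0, 0.646, 0.764, -0.001]
contact_force: [-4.4, -3.0, 0.1]
finger_gap: 0.0196
gripper_force: 31.8
```

Request:
step_arm(deltas=[{"claw":1,"travel":[-0.13,0,0.15],"roll":0},{"claw":1,"travel":[-0.13,0,0.15],"roll":0},{"claw":1,"travel":[-0.12,0,0.16],"roll":0},{"claw":1,"travel":[-0.12,0,0.16],"roll":0},{"claw":1,"travel":[0,0,0],"roll":0},{"claw":1,"travel":[0,0,0],"roll":0}])

```text
t: 23.5
tcp_pos: [0.4982, 0.1842, 0.0533]
ee_rot: [-0.0, 0.645, 0.764, -0.001]
contact_force: [-3.5, -3.8, -0.9]
finger_gap: 0.0197
gripper_force: 31.8
```

Request:
step_arm(deltas=[{"claw":1,"travel":[-0.06,0,0.08],"roll":0},{"claw":1,"travel":[0,0,0],"roll":0}])

```text
t: 23.7
tcp_pos: [0.4982, 0.1837, 0.0525]
ee_rot: [-0.0, 0.645, 0.764, -0.001]
contact_force: [-4.4, -3.9, -1.7]
finger_gap: 0.0198
gripper_force: 31.8
```

Request:
step_arm(deltas=[{"claw":1,"travel":[-0.06,0,0.08],"roll":0},{"claw":1,"travel":[-0.05,0,0.08],"roll":0},{"claw":1,"travel":[0,0,0],"roll":0}])

```text
t: 24.0
tcp_pos: [0.4984, 0.1827, 0.0508]
ee_rot: [-0.0, 0.645, 0.764, -0.001]
contact_force: [-3.5, -3.9, -1.7]
finger_gap: 0.0198
gripper_force: 31.8
```

Request:
step_arm(deltas=[{"claw":1,"travel":[-0.05,0,0.08],"roll":0},{"claw":1,"travel":[0,0,0],"roll":0}])

```text
t: 24.2
tcp_pos: [0.4985, 0.1822, 0.05]
ee_rot: [-0.0, 0.645, 0.764, -0.001]
contact_force: [-3.8, -3.5, -1.4]
finger_gap: 0.02
gripper_force: 31.8
```

Request:
step_arm(deltas=[{"claw":1,"travel":[-0.05,0,0.08],"roll":0},{"claw":1,"travel":[0,0,0],"roll":0}])

```text
t: 24.4
tcp_pos: [0.4985, 0.1818, 0.0492]
ee_rot: [-0.0, 0.645, 0.764, -0.001]
contact_force: [-3.7, -4.4, -2.4]
finger_gap: 0.0198
gripper_force: 31.8
```

Request:
step_arm(deltas=[{"claw":1,"travel":[-0.03,0,0.06],"roll":0},{"claw":1,"travel":[0,0,0],"roll":0}])

```text
t: 24.6
tcp_pos: [0.4986, 0.1815, 0.0487]
ee_rot: [-0.0, 0.645, 0.764, -0.001]
contact_force: [-3.4, -3.1, -0.8]
finger_gap: 0.0201
gripper_force: 31.8
```

Request:
step_arm(deltas=[{"claw":1,"travel":[-0.03,0,0.06],"roll":0},{"claw":1,"travel":[0,0,0],"roll":0}])

```text
t: 24.8
tcp_pos: [0.4986, 0.1813, 0.048]
ee_rot: [-0.0, 0.645, 0.764, -0.001]
contact_force: [-3.5, -3.2, -2.9]
finger_gap: 0.0199
gripper_force: 31.7
```

Request:
step_arm(deltas=[{"claw":1,"travel":[-0.03,0,0.06],"roll":0},{"claw":1,"travel":[0,0,0],"roll":0}])

```text
t: 25.0
tcp_pos: [0.4987, 0.1809, 0.0474]
ee_rot: [-0.0, 0.645, 0.764, -0.001]
contact_force: [-3.9, -4.3, -2.0]
finger_gap: 0.02
gripper_force: 31.7
```

Request:
step_arm(deltas=[{"claw":1,"travel":[-0.03,0,0.06],"roll":0},{"claw":1,"travel":[0,0,0],"roll":0}])

```text
t: 25.2
tcp_pos: [0.4987, 0.1806, 0.0468]
ee_rot: [-0.0, 0.645, 0.764, -0.001]
contact_force: [-2.6, -3.4, -3.1]
finger_gap: 0.0197
gripper_force: 31.7
```

Request:
step_arm(deltas=[{"claw":1,"travel":[-0.03,0,0.06],"roll":0},{"claw":1,"travel":[0,0,0],"roll":0}])

```text
t: 25.4
tcp_pos: [0.4988, 0.1803, 0.0462]
ee_rot: [-0.0, 0.645, 0.764, -0.001]
contact_force: [-3.8, -3.5, -2.8]
finger_gap: 0.0197
gripper_force: 31.7
```

Request:
step_arm(deltas=[{"claw":1,"travel":[-0.02,0,0.05],"roll":0},{"claw":1,"travel":[0,0,0],"roll":0}])

```text
t: 25.6
tcp_pos: [0.4988, 0.18, 0.0457]
ee_rot: [-0.0, 0.645, 0.764, -0.001]
contact_force: [-3.8, -3.9, -1.8]
finger_gap: 0.0198
gripper_force: 31.7
```

Request:
step_arm(deltas=[{"claw":1,"travel":[-0.02,0,0.05],"roll":0},{"claw":1,"travel":[0,0,0],"roll":0}])

```text
t: 25.8
tcp_pos: [0.4989, 0.1798, 0.0452]
ee_rot: [-0.0, 0.645, 0.764, -0.001]
contact_force: [-3.5, -3.5, -1.8]
finger_gap: 0.0198
gripper_force: 31.7
```

```bash
python3 - <<'E'
from h import *
print(bot.observe()["contact_force"])
b,_=bot.grab_frame("side"); cv2.imwrite("pics/s5.png",cv2.resize(b[185:265,215:325],(770,560),interpolation=cv2.INTER_CUBIC))
E
```

```text
[-3.46214346 -3.52179683 -1.79624338]
```

View pics/s5.png

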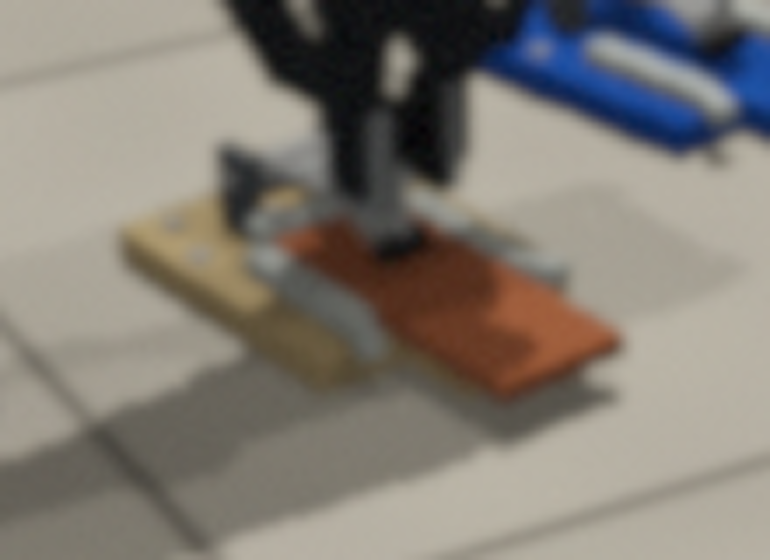

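Foot at crop (400,243) is at or just above the tile, but the force shows no contact yet. Continuing in half-millimetre steps.

Request:
step_arm(deltas=[{"claw":1,"travel":[-0.02,0,0.05],"roll":0},{"claw":1,"travel":[0,0,0],"roll":0}])

```text
t: 26.05
tcp_pos: [0.4989, 0.1798, 0.0451]
ee_rot: [-0.0, 0.645, 0.764, -0.001]
contact_force: [-4.5, -4.0, 0.2]
finger_gap: 0.0199
gripper_force: 31.9
```

Request:
step_arm(deltas=[{"claw":1,"travel":[-0.02,0,0.05],"roll":0},{"claw":1,"travel":[0,0,0],"roll":0}])

```text
t: 26.25
tcp_pos: [0.499, 0.1797, 0.045]
ee_rot: [-0.0, 0.645, 0.764, -0.001]
contact_force: [-5.7, -3.6, 2.3]
finger_gap: 0.0199
gripper_force: 32.0
```

Contact: motion has stopped and the vertical force turned from −2 to +2 N. Releasing gently and rising.

Request:
step_arm(deltas=[{"claw":1,"travel":[0,0,0],"roll":0},{"claw":0.65,"travel":[0,0,0],"roll":0},{"claw":0.4,"travel":[0,0,0],"roll":0},{"claw":0.2,"travel":[0,0,0],"roll":0},{"claw":0,"travel":[0,0,0],"roll":0},{"claw":0,"travel":[0,0,0],"roll":0},{"claw":0,"travel":[0,0,-1],"roll":0},{"claw":0,"travel":[0,0,-3],"roll":0},{"claw":0,"travel":[0,0,-4],"roll":0},{"claw":0,"travel":[0,0,-4],"roll":0},{"claw":0,"travel":[0,0,-3],"roll":0},{"claw":0,"travel":[0,0,0],"roll":0},{"claw":0,"travel":[0,0,0],"roll":0}], grip_force=20)

```text
t: 27.55
tcp_pos: [0.5001, 0.1805, 0.196]
ee_rot: [0.0, 0.645, 0.764, 0.001]
contact_force: [0.4, 0.6, -0.8]
finger_gap: 0.0855
gripper_force: 0.0
```

```bash
sed -i 's/w4.png/w5.png/; s/>.085)&(J\[:,2\]<.112/>.05)\&(J[:,2]<.09/; s/(J\[:,0\]>.07)&(J\[:,0\]<.12)/(J[:,0]>-.02)\&(J[:,0]<.03)/' w4.py; python3 w4.py
```

```text
27.55 [0.50014958 0.18046398 0.19601606] [3.12771726e-04 6.45187682e-01 7.64023220e-01 1.12952941e-03] [ 0.4  0.6 -0.8]
tcp jig 0.006776298562319005 -0.0010952018559507526
[ 283  175   62  136 6241]
[-77.50377532 -24.67523953] [41.55357473 25.38346143]
knob 728 [-0.0024136  -0.01103584  0.06593553] [0.01836544 0.01049617 0.08054061]
```

View pics/w5.png

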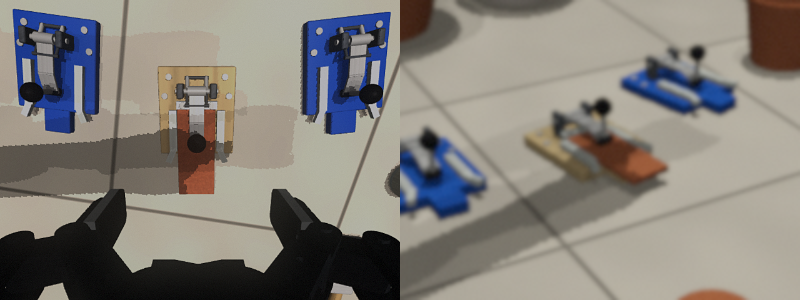

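The clip is down with its foot on the tile. The tile spans jig x −78 to 42 mm against the stop, and the gripper is clear.

```bash
python3 -c "
from rig import bot
print(bot.hand_in())"
```

```text
the job is handed in; nothing more can be done
None
```

The job is handed in: the tile bears on the end stop (pushed home at about 10 N), the clip's foot rests on it, the gripper has let go and stands clear, and I never touched the other two tiles or the dish; it took about 28 s of the 67 s allowed.

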